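# Seat the condiment pans and hold the lid at the serving mark

## Robot

A 6-joint arm with a two-finger parallel gripper is mounted at the origin on the work surface. World frame = base frame: x ahead of the robot, y to its left, z up, the work surface at z = 0. Lengths are in mm, angles in rad, forces in N, time in s.
With the tool pointing down it reaches from about 300 to 875 mm from the base axis. Payload 6.4 kg.
Tool frame: the origin (TCP) lies between the finger pads; the fingertips stand 19 mm ahead of it and the grasp point (between the pads) is the TCP; z points along the fingers, y is the line along which they close (so a half turn about z gives the same grasp; the last joint's range is limited). The gripper opens to 88 mm and grips with 3 to 60 N. Pads are 18 mm wide; open, the fingers measure 123 mm over their backs; the gripper's body (75 mm by 187 mm) begins 45 mm behind the grasp point.
Start: joints at [-1.504, 0.181, 1.607, -0, 1.354, -0.206], TCP at [154.937, -553.747, 257.714] pointing down, gripper open.
Joint ranges: [-2.99, 2.99], [-0.89, 2.07], [0.3, 2.58], [-1.14, 4.28], [0, 2.63], [-3.12, 3.12]. Speed limits (rad/s): [2.57, 2.57, 3.01, 3.14, 3.14, 3.14].

## Interface

Orientations are given as a unit quaternion [w, x, y, z].
In Python, from plant import robot gives the robot as it stands. The module is installed in compiled form; this text tells all that it offers.
- The arm moves only by the tool carry_out, never from a script. Its argument "deltas" is a list of rows, each a list of 7 numbers: the shift along the tool's x, y, z in cm, then the turn, a rotation vector about the tool's x, y, z in degrees, then the opening, from 0 (shut) to 1 (fully open). A call has 1 to 12 rows; each row is the pose to reach, as a shift and turn from the pose commanded when the call began, along the tool's axes at that moment; what a row does not reach only later rows make up. A row lasts 1/8 s, in which the tool goes at most 62.5 mm and 10.7 degrees, less where a joint would pass 70% of its speed; a pose out of reach is approached as far as the arm can. A call with a gripper value outside its range is refused whole. The fingers move at their own pace and stop on an object; the grip force is fixed at half the most. Time passes only in rows, so rows that repeat a pose let the fingers close. It gives the time, the measured TCP pose, the force, the opening and the grip force at its end, in the units of the state.
- robot.sense(): the state, without advancing time (a new reading comes with each control period).
- robot.camera(name): name is "scene" or "top"; returns a dict with "pixels" (384x512x3 uint8, red, green, blue), "depth" (384x512 float32, mm along the optical axis (not along the pixel's ray), 0 where there is no reading), "fx", "fy", "cx", "cy" (pixels), "R" (3x3) and "t" (3): a world point X has camera coordinates R X + t. Camera axes: x right, y down, z forward; pixel columns grow to the right and rows downward; lengths in mm; the calibration is good to about 2 mm. A picture is of the moment at which its call begins.
- robot.sign_off(): hands the job in; it is judged then, once.
Trained networks look in a picture, given as the dict that the camera call returned (one of the last four; its "shot" number tells which), for a name from the list of things; names that differ only in an ending like _2 or _b are one class to them, and where a whole thing is asked for, a point or a joint stands for the part that bears it (a point fixed in the world has none). Each returns a list of dicts, best first, with "confidence" (0 to 1); they miss things now and then, are a little off and sometimes report something else, mostly with a low value. They report only what shows in the picture. A call takes as long as a camera call.
- robot.recognise(picture, label): "centre" ([column, row] in pixels, amid what is visible of it).
- robot.trace(picture, label): "mask" (384x512 bool, what is visible of it) and "centre" ([column, row] in pixels, amid what is visible of it).
The state is a dict: "time": time; "q": joint angles; "dq": joint speeds; "joint_efforts": joint torques, N m; "tool_pos": TCP position; "tool_rot": TCP orientation; "wrist_force": force on the tool from outside, world axes, zero at the start; "torque": the same for the moment, N m; "gripper_width": finger opening in mm; "grip_force": force on a finger pad.
Only numpy, scipy, OpenCV 4.12 (cv2) and the standard library are available. Lean on these libraries where they do the work, as an engineer would, in place of code of your own. Each camera call takes 0.05 s, during which the arm holds its last target. There are 200 camera calls.

## Task

The coffee-break condiment station has just been refilled and its three insert pans still stand proud: first, with the lid left leaning back, press each pan down on its black grip bar until it is fully home in the deck. Then take the clear lid by its bar handle, bring it forward under control, never letting it drop, until it lines up with the green serving marks on the hinge cheeks (50 degrees above closed), and finish still holding it there by the handle, as it has no stay and would fall shut. Leave the cups, the jar and the other things on the table where they are.

Things in the scene. Friction and masses are not known exactly. Their poses are not given: they have to be found in the camera images.
- station: stainless condiment station, fixed to the table: a box 204 mm deep (its x), 366 mm wide (its y) with a flat steel deck 100 mm above the table, three insert pans in it and a hinged lid. Origin at the centre of its underside; x points from its front to its hinge side, away from the robot, y to its left, z up. Its yaw varies by up to about 0.3 rad.
- serving_mark (a point): outer end of the green stripe on the left hinge cheek (right cheek alike). The cheeks are steel quadrant plates of 75 mm radius round the hinge axis, upright beside the lid's ends; the stripe is radial, 7 mm wide, at a lid angle of 0.87 rad (50 degrees above closed). This point is 79 mm from the hinge axis.
- insert_left_bar (a point): centre of the top of the black grip bar across the left-hand (+y) insert pan (white, 134 x 98 mm, holding sugar sticks that stay below the bar). Bar 18 mm wide (station x), 98 mm long (station y), 4 mm above the pan's rim. The pan slides straight down, stiffly (about 5 N), and stays where left; when home its rim lies on the deck and this point is 107 mm above the table.
- insert_left (a joint): how far the left-hand (+y) insert pan has been pushed down, m: 0 is 18 mm proud, 0.018 is fully home against its stop. Starts between 0 and 0.009.
- insert_mid_bar (a point): centre of the top of the black grip bar across the middle insert pan (white, 134 x 98 mm, holding milk portions that stay below the bar). Bar 18 mm wide (station x), 98 mm long (station y), 4 mm above the pan's rim. The pan slides straight down, stiffly (about 5 N), and stays where left; when home its rim lies on the deck and this point is 107 mm above the table.
- insert_mid (a joint): how far the middle insert pan has been pushed down, m: 0 is 18 mm proud, 0.018 is fully home against its stop. Starts between 0 and 0.009.
- insert_right_bar (a point): centre of the top of the black grip bar across the right-hand (-y) insert pan (white, 134 x 98 mm, holding tea sachets that stay below the bar). Bar 18 mm wide (station x), 98 mm long (station y), 4 mm above the pan's rim. The pan slides straight down, stiffly (about 5 N), and stays where left; when home its rim lies on the deck and this point is 107 mm above the table.
- insert_right (a joint): how far the right-hand (-y) insert pan has been pushed down, m: 0 is 18 mm proud, 0.018 is fully home against its stop. Starts between 0 and 0.009.
- lid (a joint): lid angle, rad: 0 closed (level), 0.87 with its side edges on the green marks, 1.85 leaning back on its stop (at the start). Clear panel in an aluminium frame, 180 mm from hinge to front edge, 342 mm wide, 0.3 to 0.6 kg with its handle. The hinge is free: below about 1.57 rad the lid falls shut unless held.
- lid_hinge (a point): middle of the lid's hinge axis (fixed to the station), 115 mm above the table; the axis is level, along the station's y. At lid angle a the handle bar's centre is 215 mm from this point: 215*cos(a) mm towards the station's front (its -x) and 215*sin(a) mm up.
- lid_bar (a point): centre of the black round bar handle on the lid's front edge: 12 mm thick, 150 mm long, parallel to the hinge axis, on two end posts (128 mm clear between them) that hold its centre 35 mm out from the frame's edge, in the lid's plane. Its y runs along the bar, its -x outwards from the hinge. With the lid leaning back it is the topmost part, about 320 mm above the table.
- cup_white_a: white paper cup, 93 mm tall, rim 80 mm across, standing empty near the left end of the station; origin at the centre of its underside. Not part of the job.
- cup_dark: dark patterned paper cup of the same size, near the right end of the station; origin at the centre of its underside. Not part of the job.
- cup_white_b: another white paper cup of the same size, further to the right; origin at the centre of its underside. Not part of the job.
- marker: black marker pen with a green end, 130 mm long, 17 mm thick, lying on the note pad; origin at its underside, under its middle. Not part of the job.
- note_pad: pale yellow block of sticky notes, 76 x 76 x 18 mm, on the left; origin at the centre of its underside. Not part of the job.
- glasses: pair of spectacles with thin dark frames, about 125 x 125 x 40 mm, on the left; origin on the table, below the bridge. Not part of the job.
- honey_jar: amber honey jar with a yellow cap, 64 mm across, 85 mm tall, on the right; origin at the centre of its underside. Not part of the job.

How it is judged (in metres and radians):
On the way:
1. all three insert pans are pressed home (within 2.5 mm) while the lid still leans back (value of joint each of insert_left, insert_mid, insert_right above 0.0155 m and value of joint lid above 1.4 rad), for 0.2 s.
At the end, for the whole second after the job is handed in: all three insert pans are home (within 2.5 mm of their stops), and the lid stands still at the green serving mark, 0.87 rad give or take 0.09 rad (5 degrees), held there by the robot's fingers on the bar handle (value of joint each of insert_left, insert_mid, insert_right above 0.0155 m and value of joint lid between 0.78 and 0.96 rad and velocity of joint lid between -0.1 and 0.1 rad/s and (contact force between the fingers and lid_c0 above 0.5 N or contact force between the fingers and lid_c1 above 0.5 N or contact force between the fingers and lid_c2 above 0.5 N)); the arm keeps its last pose, push and grip.
It fails at once if the lid is dropped (it swings down faster than 2.5 rad/s) (velocity of joint lid below -2.5 rad/s).
It fails at once if a bystander (cup, jar, marker, note pad or spectacles) is shifted by more than 30 mm or tipped over (distance of any of cup_white_a, cup_dark, cup_white_b, marker, note_pad, glasses, honey_jar from where it was at the start of the episode above 0.03 m or angle between any of cup_white_a, cup_dark, cup_white_b, honey_jar's own z axis and vertical above 0.6 rad).
It also fails if it takes over 64 s, if anything falls off the work surface, if the arm or the gripper's body presses on something with over 40 N, if the wrist force passes 120 N, or if a joint passes its speed limit or range.

## Working session

There is one attempt and no reset: what is moved stays moved. The work goes in short steps, Python scripts to look and compute and a tool call to move; the robot and the scene stay as the last step left them, time stands still between calls to the robot, and variables do not carry over. Pictures are saved under pics/ and viewed, at most 10 in all, crops included, and the job is handed in when it is done.

Besides the shell and the picture viewer there is one more tool, called after ">>>" as a command line: name --pt "numbers of a row" for each row, then --argument value for the rest. carry_out: Moves the arm, as the interface text tells. Its arguments: {"type":"object","properties":{"deltas":{"type":"array","items":{"type":"array","items":{"type":"number"}}}},"required":["deltas"]}

```bash
mkdir -p pics; cat > h.py <<'E'
import numpy as np, cv2
from plant import robot
from scipy.spatial.transform import Rotation as Ro
def px2w(p,c,r,w=2):
    r0,c0=int(round(r)),int(round(c))
    d=p["depth"][max(r0-w,0):r0+w+1,max(c0-w,0):c0+w+1]; d=d[d>0]
    z=np.median(d) if d.size else np.nan
    return p["R"].T@(np.array([(c-p["cx"])/p["fx"]*z,(r-p["cy"])/p["fy"]*z,z])-p["t"])
def cloud(p,m):
    r,c=np.nonzero(m&(p["depth"]>0)); z=p["depth"][r,c]
    return (np.c_[(c-p["cx"])/p["fx"]*z,(r-p["cy"])/p["fy"]*z,z]-p["t"])@p["R"]
def w2px(p,X):
    c=p["R"]@np.array(X)+p["t"]; return c[0]/c[2]*p["fx"]+p["cx"],c[1]/c[2]*p["fy"]+p["cy"]
def save(p,n): cv2.imwrite("pics/"+n,p["pixels"][:,:,::-1])
E
python3 - <<'E'
from h import *
np.set_printoptions(precision=1,suppress=True)
for n in("scene","top"):
    p=robot.camera(n); save(p,n+"0.png"); print(n,"cam at",-p["R"].T@p["t"])
    for l in("insert_left_bar","insert_mid_bar","insert_right_bar","lid_bar","serving_mark","lid_hinge","cup_white_a","cup_dark","honey_jar","station"):
        try:
            for o in robot.recognise(p,l)[:3]: print(l,np.round(o["centre"]),round(o["confidence"],2),px2w(p,*o["centre"]))
        except Exception as e: print(l,e)
s=robot.sense();print(s["tool_pos"],s["tool_rot"],s["time"])
E
```

```text
scene cam at [1275.1  758.  1392.4]
insert_left_bar [287. 208.] 0.78 [490.3 122.7 120.1]
insert_left_bar [173. 151.] 0.34 [ 559.2 -410.2   81.6]
insert_mid_bar [263. 191.] 0.82 [478.7  -3.3  98.4]
insert_right_bar [231. 178.] 0.56 [ 518.9 -123.7  106.3]
lid_bar [237. 199.] 0.62 [651.5  52.4 251. ]
serving_mark [253. 209.] 0.65 [632.6 103.7 229.9]
lid_hinge [253. 207.] 0.81 [637.9 105.7 242.5]
cup_white_a [324. 241.] 0.92 [458.7 270.   31.6]
cup_dark [196. 174.] 0.51 [ 585.2 -248.1   87. ]
honey_jar [193. 136.] 0.54 [ 445.2 -424.7   73.9]
station [256. 211.] 0.95 [629.2 110.2 219.3]
top cam at [ 337.4  -25.  1538.1]
insert_left_bar [216. 195.] 0.61 [494.2 103.9 118. ]
insert_mid_bar [245. 164.] 0.69 [586.8  24.  105.9]
insert_mid_bar [250. 187.] 0.65 [520.2   8.3 114.3]
insert_right_bar [288. 174.] 0.88 [556.8 -99.7 122.2]
insert_right_bar [117. 175.] 0.68 [566.7 430.4   0.6]
lid_bar [241. 138.] 0.76 [642.6  31.4 207.6]
serving_mark [250. 170.] 0.69 [571.6   8.9  98.5]
lid_hinge [247. 168.] 0.56 [578.5  19.   99.2]
lid_hinge [217. 194.] 0.34 [496.2 101.3 118.7]
lid_hinge [ 89. 214.] 0.29 [438.6 501.1  28.1]
cup_white_a [160. 199.] 0.71 [493.2 289.    4.4]
cup_white_a [407. 177.] 0.69 [ 568.9 -470.7   23.7]
cup_dark [329. 162.] 0.58 [ 615.9 -234.3    4.7]
cup_dark [249. 168.] 0.44 [579.1  11.7  99.8]
honey_jar [407. 216.] 0.63 [ 444.  -450.1   84.7]
honey_jar [250. 169.] 0.59 [574.2   7.5  98.9]
station [247. 168.] 0.92 [577.6  18.4  99.1]
[ 154.9 -553.8  257.8] [ 0.   1.   0.1 -0. ] 1.1
```

```bash
python3 - <<'E'
import cv2
a=cv2.imread("pics/top0.png")[100:250,120:440]
cv2.imwrite("pics/top0c.png",cv2.resize(a,None,fx=2.5,fy=2.5,interpolation=cv2.INTER_CUBIC))
a=cv2.imread("pics/scene0.png")[90:290,140:380]
cv2.imwrite("pics/scene0c.png",cv2.resize(a,None,fx=3,fy=3,interpolation=cv2.INTER_CUBIC))
E
```

```text
(no output)
```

View pics/top0c.png

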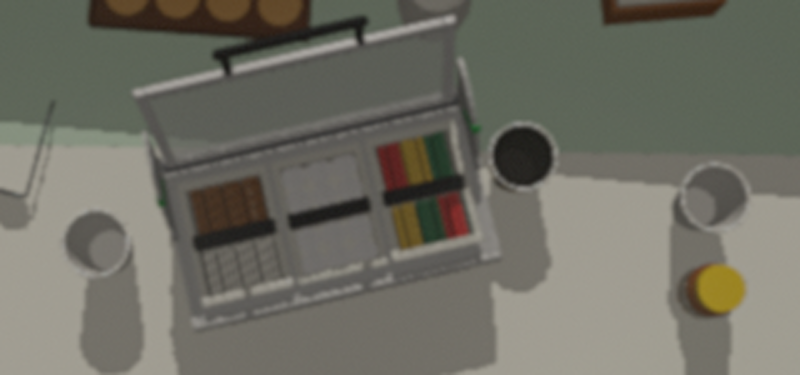

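View pics/scene0c.png

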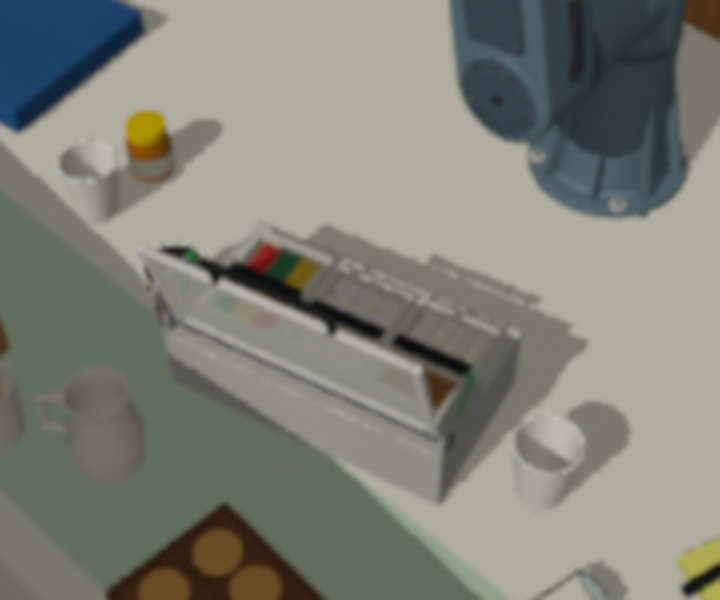

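The top view crop shows the three grip bars at full-image (214,194), (252,185) and (290,176), and the lid handle from (207,122) to (266,109). The scene view confirms that the lid leans back and the pans are clear. Next I'll segment the bars and fit the station pose.

```bash
python3 - <<'E'
from h import *
np.set_printoptions(precision=1,suppress=True)
p=robot.camera("top"); g=p["pixels"].max(2)
ker=np.ones((3,3))
for n,(c,r) in dict(L=(214,194),M=(252,185),R=(290,176),B=(236.5,115.5)).items():
    m=np.zeros(g.shape,bool); h=34 if n=="B" else 20
    r0,c0=int(r),int(c); v=14 if n=="B" else 9
    m[r0-v:r0+v,c0-h:c0+h]=g[r0-v:r0+v,c0-h:c0+h]<(45 if n!="B" else 45)
    nl,lab,st,ce=cv2.connectedComponentsWithStats(m.astype(np.uint8),connectivity=8)
    k=1+np.argmax(st[1:,4]); mm=lab==k
    rr,cc=np.nonzero(mm); rect=cv2.minAreaRect(np.c_[cc,rr].astype(np.float32))
    C=cloud(p,mm); 
    u=np.linalg.svd(C[:,:2]-C[:,:2].mean(0),full_matrices=False)[2][0]
    print(n,mm.sum(),"rect",rect,"\n  z pct",np.percentile(C[:,2],[5,25,50,75,95]),"xy mean",C.mean(0),"ang",np.arctan2(-u[0]*np.sign(u[1]),abs(u[1])),"w",px2w(p,*rect[0],w=1))
p2=robot.camera("scene")
for l in("insert_left","insert_mid","insert_right","lid_bar"):
  for pp in(p,p2):
    for o in robot.trace(pp,l)[:1]:
        C=cloud(pp,o["mask"]); print(l,o["confidence"],o["centre"],np.median(C,0),np.percentile(C[:,2],[5,50,95]))
print(g[105:128:2,200:275:4])
E
```

```text
L 161 rect ((213.29412841796875, 193.17648315429688), (5.335783958435059, 31.529630661010742), 75.96376037597656) 
  z pct [115.1 117.8 120.3 122.4 125.4] xy mean [499.2 112.4 120.1] ang 0.25329809086561034 w [499.6 112.9 119.1]
M 141 rect ((251.09178161621094, 184.89015197753906), (4.4090070724487305, 31.26386833190918), 76.75948333740234) 
  z pct [111.9 115.1 117.1 118.7 122.3] xy mean [525.4   4.9 117. ] ang 0.2492558371556053 w [525.6   4.6 115.9]
R 160 rect ((288.96722412109375, 175.3606414794922), (5.725983142852783, 31.26386833190918), 76.75948333740234) 
  z pct [117.6 120.4 122.7 124.6 127.3] xy mean [ 553.6 -104.7  122.5] ang 0.2539757435203377 w [ 554.3 -104.1  120.7]
B 236 rect ((235.82864379882812, 115.92415618896484), (10.418490409851074, 60.861976623535156), 77.00537872314453) 
  z pct [226.5 324.1 326.2 327.8 330.4] xy mean [678.5  45.5 309.5] ang 0.16707227586925133 w [672.   41.6 324.1]
insert_left 0.93 [216.7, 193.6] [500.2 113.2 107.9] [ 62.6 107.9 121.1]
insert_left 0.98 [287.4, 201.8] [470.9 112.3 108.4] [ 94.5 108.4 121.8]
insert_mid 0.58 [249.3, 181.7] [527.3
[... 588 characters left out ...]
  52  54  51  46  44  34  28  33  55  37  99
  104]
 [ 52  49  46  42  44  45  45  46  43  38  31  28  34  63  90  97  44 132
  161]
 [ 96  94  90  88  77  53  37  35  31  28  29  62  90 101 109 133  51 163
  135]
 [100 101 101  92  71  40  32  27  42  68  89  97 115 139 164 161  56 100
   83]
 [101  97  66  43  32  27  46  72  93 100 117 143 164 159 128  97  85  89
   90]
 [101  85  28  29  49  77  94 101 119 147 163 154 124  93  89  89  92  94
   93]
 [101  89  31  73  97 102 122 149 163 148 118  91  86  90  93  94  93  93
   94]
 [100 100  64  79 123 154 161 144 112  87  85  91  94  93  94  94  93  94
   93]
 [100 105 109  88 161 138 106  83  86  90  93  94  93  94  94  94  93  93
   93]]
```

```bash
cat >> h.py <<'E'
YAW=0.25; EX=np.array([np.cos(YAW),np.sin(YAW),0]); EY=np.array([-np.sin(YAW),np.cos(YAW),0]); EZ=np.array([0,0,1.])
M0=np.array([526,4.7,0]); DH=92.
def W(d,y,z): return M0+d*EX+y*EY+z*EZ
def tool(tilt):  # tilt>0: tool points down and away from robot; y along station x
    z=-np.cos(tilt)*EZ+np.sin(tilt)*EX; y=np.cos(tilt)*EX+np.sin(tilt)*EZ
    return Ro.from_matrix(np.c_[np.cross(y,z),y,z])
def cur():
    s=robot.sense(); q=s["tool_rot"]; return s,np.array(s["tool_pos"]),Ro.from_quat([q[1],q[2],q[3],q[0]])
def delta(p,r,pt,rt):
    return np.r_[r.inv().apply(pt-p)/10,np.degrees((r.inv()*rt).as_rotvec())]
E
python3 - <<'E'
from h import *
np.set_printoptions(precision=2,suppress=True)
s,p,r=cur(); print(r.as_matrix())
print(delta(p,r,W(-6,-112,200),tool(0)), W(-6,-112,200))
E
```

```text
[[ 0.96  0.27 -0.  ]
 [ 0.27 -0.96  0.  ]
 [-0.   -0.   -1.  ]]
[ 49.92 -32.6    5.77  -0.    -0.   -88.7 ] [ 547.9 -105.3  200. ]
```

>>> carry_out --pt "4.5 -3 0 0 0 -8 0" --pt "9 -6 0 0 0 -16 0" --pt "13.5 -9 0 0 0 -24 0" --pt "18 -12 0 0 0 -32 0" --pt "22.5 -15 0 0 0 -40 0" --pt "27 -18 0 0 0 -48 0" --pt "31.5 -21 0 0 0 -56 0" --pt "36 -24 0 0 0 -64 0" --pt "40.5 -27 0 0 0 -72 0" --pt "45 -30 0 0 0 -80 0" --pt "49.9 -32.6 2 0 0 -88.7 0" --pt "49.9 -32.6 5.8 0 0 -88.7 0"

```text
time: 3.1
tool_pos: [550.9, -102.9, 200.8]
tool_rot: [0.002, 0.611, 0.792, 0.001]
wrist_force: [-0.4, -0.5, -1.0]
gripper_width: 0.5
grip_force: 0.0
```

```bash
python3 - <<'E'
from h import *
np.set_printoptions(precision=2,suppress=True)
s,p,r=cur(); print(p,s["wrist_force"],s["gripper_width"],s["time"],s["q"])
print(delta(p,r,W(-6,-112,126),tool(0)))
c=robot.camera("top"); save(c,"a.png")
cv2.imwrite("pics/a_c.png",cv2.resize(c["pixels"][100:250,160:340,::-1],None,fx=4,fy=4,interpolation=cv2.INTER_CUBIC))
E
```

```text
[ 550.88 -102.92  200.76] [-0.42 -0.54 -0.95] 0.5339771518982437 3.1 [-0.4   0.2   1.7   0.    1.23 -0.65]
[-0.14 -0.38  7.47  0.25  0.14  0.37]
```

View pics/a_c.png

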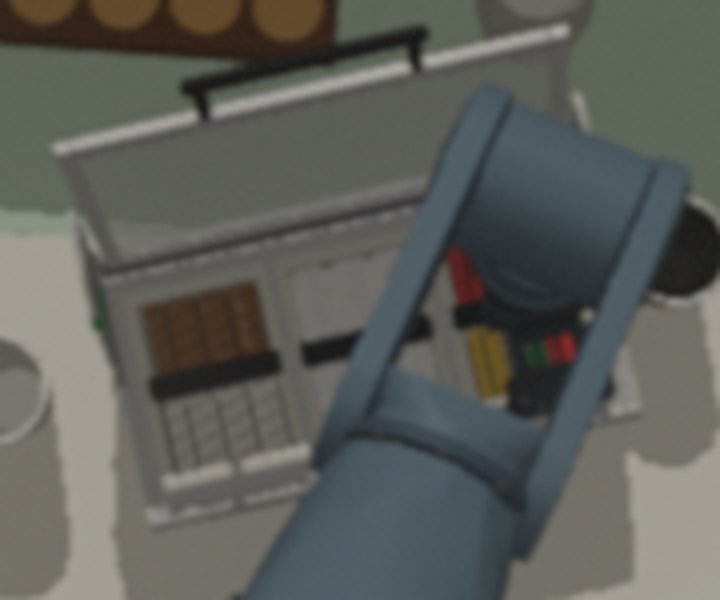

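The picture shows the closed gripper above the right pan at about (540,370). The wrist overhangs towards the lid, so I'll check how far behind and how low it is before pressing near the handle.

```bash
python3 - <<'E'
from h import *
np.set_printoptions(precision=0,suppress=True)
s,p,r=cur()
for n in("top","scene"):
    c=robot.camera(n); C=cloud(c,np.ones((384,512),bool)); 
    L=np.c_[(C-p)@EX,(C-p)@EY,C[:,2]]
    pix=c["pixels"][c["depth"]>0].astype(int); blue=(pix[:,2]>pix[:,0]+8)
    k=(abs(L[:,0])<250)&(abs(L[:,1])<150)&(L[:,2]>215)&(C[:,0]<660)
    for z in range(200,600,30):
        q=L[k&(L[:,2]>=z)&(L[:,2]<z+30)]
        if len(q)>3: print(n,z,len(q),"d",np.percentile(q[:,0],[2,98]),"y",np.percentile(q[:,1],[2,98]))
E
```

```text
top 200 101 d [126. 135.] y [ 53. 148.]
top 230 192 d [-55. 143.] y [ 22. 147.]
top 260 373 d [-90. 149.] y [-31. 147.]
top 290 31 d [-39. 150.] y [-21. 146.]
top 320 109 d [-38. -16.] y [-28.  33.]
top 350 66 d [-37.   2.] y [-10.  38.]
top 380 48 d [-35.  -5.] y [-7. 36.]
top 410 19 d [-37. -12.] y [ 5. 35.]
top 440 42 d [-49.  -1.] y [-42.  62.]
top 470 177 d [-88.  54.] y [-54.  90.]
top 500 1748 d [-51.  58.] y [-61.  56.]
top 530 803 d [-136.   40.] y [-48.  90.]
top 560 1546 d [-167.  -33.] y [ 11. 144.]
top 590 1128 d [-205. -103.] y [ 71. 146.]
scene 200 39 d [ 17. 137.] y [ -2. 146.]
scene 230 247 d [-82. 142.] y [-24. 147.]
scene 260 613 d [-91. 148.] y [-29. 139.]
scene 290 73 d [-34. 150.] y [-15. 139.]
scene 320 148 d [-38.  37.] y [-22.  39.]
scene 350 146 d [-12.  41.] y [-23.  40.]
scene 380 162 d [-9. 44.] y [-25.  38.]
scene 410 97 d [ 5. 43.] y [-20.  39.]
scene 440 170 d [-15.  64.] y [-34.  85.]
scene 470 594 d [-111.   69.] y [-59. 126.]
scene 500 1341 d [-131.   62.] y [-58. 142.]
scene 530 939 d [-127.   37.] y [-40. 145.]
scene 560 674 d [-145.  -33.] y [ 11. 148.]
scene 590 361 d [-171. -103.] y [ 80. 148.]
```

>>> carry_out --pt "0 0 2.5 0 0 0 0" --pt "0 0 5 0 0 0 0" --pt "0 0 6 0 0 0 0" --pt "0 0 6.5 0 0 0 0" --pt "0 0 7 0 0 0 0" --pt "0 0 7.3 0 0 0 0" --pt "0 0 7.5 0 0 0 0" --pt "0 0 7.5 0 0 0 0"

```text
time: 4.25
tool_pos: [548.2, -106.1, 126.4]
tool_rot: [0.001, 0.613, 0.79, -0.0]
wrist_force: [-6.4, -2.2, 11.6]
gripper_width: 0.4
grip_force: 5.3
```

>>> carry_out --pt "0 0 0.2 0 0 0 0" --pt "0 0 0.4 0 0 0 0" --pt "0 0 0.4 0 0 0 0"

```text
time: 4.62
tool_pos: [548.4, -106.1, 126.1]
tool_rot: [0.001, 0.613, 0.79, -0.0]
wrist_force: [-19.7, 3.4, 40.1]
gripper_width: 0.7
grip_force: 20.0
```

>>> carry_out --pt "0 0 -3 0 0 0 0" --pt "0 0 -5 0 0 0 0" --pt "5 0 -5 0 0 0 0" --pt "11.2 0 -5 0 0 0 0" --pt "11.2 0 -4 0 0 0 0" --pt "11.2 0 -2 0 0 0 0" --pt "11.2 0 -1 0 0 0 0" --pt "11.2 0 -0.5 0 0 0 0" --pt "11.2 0 -0.2 0 0 0 0" --pt "11.2 0 -0.1 0 0 0 0" --pt "11.2 0 -0.1 0 0 0 0"

```text
time: 6.0
tool_pos: [520.6, 2.9, 126.1]
tool_rot: [0.0, 0.613, 0.79, 0.0]
wrist_force: [-16.7, 5.4, 39.7]
gripper_width: 0.5
grip_force: 19.5
```

>>> carry_out --pt "0 0 -3 0 0 0 0" --pt "0 0 -5 0 0 0 0" --pt "5 0 -5 0 0 0 0" --pt "11.2 0 -5 0 0 0 0" --pt "11.2 0 -4 0 0 0 0" --pt "11.2 0 -2 0 0 0 0" --pt "11.2 0 -1 0 0 0 0" --pt "11.2 0 -0.5 0 0 0 0" --pt "11.2 0 -0.1 0 0 0 0" --pt "11.2 0 0 0 0 0 0" --pt "11.2 0 0 0 0 0 0"

```text
time: 7.38
tool_pos: [492.9, 111.0, 126.1]
tool_rot: [0.0, 0.613, 0.79, -0.0]
wrist_force: [-18.4, 0.1, 41.4]
gripper_width: 0.7
grip_force: 20.4
```

>>> carry_out --pt "0 0 -3 0 0 0 0" --pt "0 0 -9 0 0 0 0.5" --pt "0 0 -15 0 0 0 0.5" --pt "0 0 -21 0 0 0 0.5" --pt "0 0 -27 0 0 0 0.5" --pt "0 -6 -27 0 0 0 0.5" --pt "0 -6 -27 0 0 0 0.5"

```text
time: 8.25
tool_pos: [431.8, 95.8, 392.0]
tool_rot: [0.0, 0.614, 0.789, -0.0]
wrist_force: [0.2, 1.2, -0.9]
gripper_width: 44.4
grip_force: 0.0
```

```bash
python3 - <<'E'
from h import *
np.set_printoptions(precision=1,suppress=True)
s,p,r=cur(); print(p,s["gripper_width"],s["q"],s["time"])
c=robot.camera("top"); save(c,"b.png")
sc=robot.camera("scene")
cv2.imwrite("pics/b_c.png",np.hstack([cv2.resize(c["pixels"][90:230,180:320,::-1],(400,400),interpolation=cv2.INTER_CUBIC),cv2.resize(sc["pixels"][150:260,170:320,::-1],(400,400),interpolation=cv2.INTER_CUBIC)]))
# bar: dark pixels around expected line, rays intersected with plane z=325
g=c["pixels"].max(2); m=np.zeros(g.shape,bool); m[104:130,202:272]=g[104:130,202:272]<40
rr,cc=np.nonzero(m); C=np.c_[(cc-c["cx"])/c["fx"],(rr-c["cy"])/c["fy"],np.ones(len(cc))]@c["R"]; o=-c["R"].T@c["t"]
X=o+C*((325-o[2])/C[:,2])[:,None]; L=np.c_[(X-M0)@EX,(X-M0)@EY]
k=abs(L[:,1])<85
b=np.polyfit(L[k,1],L[k,0],1); res=L[:,0]-np.polyval(b,L[:,1]); k&=abs(res)<8
b=np.polyfit(L[k,1],L[k,0],1); print("bar d,slope",b[1],b[0],"y pct",np.percentile(L[k,1],[1,50,99]),k.sum(),"d pct",np.percentile(L[k,0],[5,50,95]))
D=cloud(c,m)
print("z",np.percentile(D[:,2],[10,50,75,90]))
E
```

```text
[431.8  95.8 392. ] 44.353452945501445 [-0.1 -0.2  1.7 -0.   1.6 -0.3] 8.25
bar d,slope 153.33704758826195 0.0071650657046067635 y pct [-74.1   4.1  73.7] 185 d pct [149.1 153.3 157.8]
z [321.7 326.3 328.  329.3]
```

View pics/b_c.png

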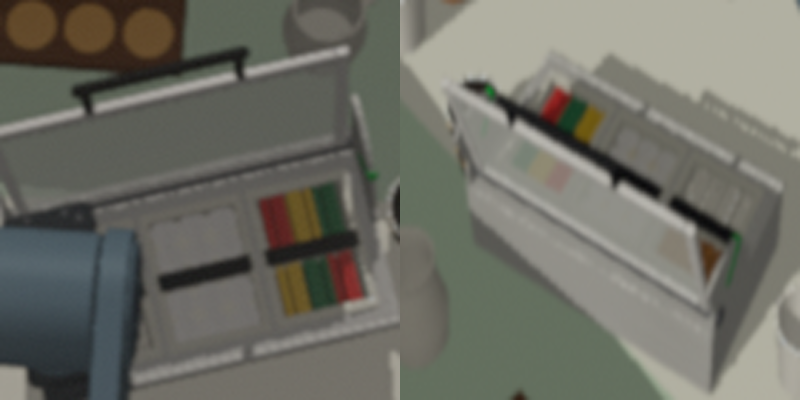

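The picture shows all three pans flush, with the handle unobstructed at crop (75–245, 55–95). That puts the bar at d≈153 mm, z≈322.

```bash
sed -i 's/^M0=.*/M0=np.array([526,4.7,0]); DH=94./' h.py; python3 - <<'E'
from h import *
np.set_printoptions(precision=2,suppress=True)
s,p,r=cur()
for z in(392,322): print(delta(p,r,W(153,0,z),tool(0)))
E
```

```text
[-11.1   21.95   0.     0.04   0.03  -0.07]
[-11.1   21.95   7.     0.04   0.03  -0.07]
```

>>> carry_out --pt "-2.5 5 0 0 0 0 0.5" --pt "-5 10 0 0 0 0 0.5" --pt "-7.5 15 0 0 0 0 0.5" --pt "-10 20 0 0 0 0 0.5" --pt "-11.1 22 0 0 0 0 0.5" --pt "-11.1 22 0.5 0 0 0 0.5" --pt "-11.1 22 3 0 0 0 0.5" --pt "-11.1 22 5 0 0 0 0.5" --pt "-11.1 22 7 0 0 0 0.5" --pt "-11.1 22 7 0 0 0 0.5"

```text
time: 9.6
tool_pos: [673.6, 44.0, 319.3]
tool_rot: [-0.002, 0.613, 0.79, -0.001]
wrist_force: [0.1, 0.1, -0.4]
gripper_width: 44.1
grip_force: 0.0
```

```bash
python3 - <<'E'
from h import *
np.set_printoptions(precision=2,suppress=True)
s,p,r=cur(); print(p,W(153,0,322),s["wrist_force"],s["q"])
sc=robot.camera("scene")
cv2.imwrite("pics/d_c.png",cv2.resize(sc["pixels"][110:240,170:320,::-1],(750,600),interpolation=cv2.INTER_CUBIC))
E
```

```text
[673.56  43.97 319.27] [674.24  42.55 322.  ] [ 0.09  0.06 -0.4 ] [-0.11  0.36  1.26 -0.    1.52 -0.36]
```

View pics/d_c.png

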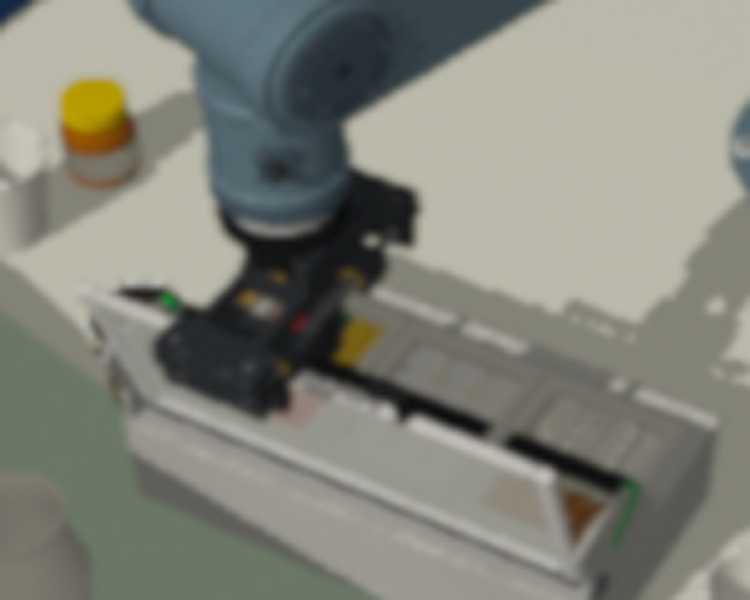

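The gripper sits over the handle at around (270,380), with no contact force and the lid unmoved. I'll close it now.

>>> carry_out --pt "0 0 0 0 0 0 0.3" --pt "0 0 0 0 0 0 0.1" --pt "0 0 0 0 0 0 0" --pt "0 0 0 0 0 0 0" --pt "0 0 0 0 0 0 0" --pt "0 0 0 0 0 0 0"

```text
time: 10.4
tool_pos: [673.9, 43.4, 322.3]
tool_rot: [-0.0, 0.613, 0.79, -0.001]
wrist_force: [-5.4, -1.7, 3.1]
gripper_width: 10.5
grip_force: 29.4
```

```bash
cat > arc.py <<'E'
from h import *
import sys
np.set_printoptions(precision=2,suppress=True)
s,p,r=cur()
H=W(DH,0,115); v=p-H; d,z=v@EX,v@EZ
tz=r.as_matrix()[:,2]
print("d,z",d,z,"R",np.hypot(d,z),"lid",np.arctan2(z,-d),"tilt",np.arctan2(tz@EX,-tz[2]),s["wrist_force"],s["gripper_width"],s["q"],s["time"])
# planned rows: lid angles & tilts relative to the current pose
a0=np.arctan2(z,-d)
def row(a,t): return delta(p,r,H+EY*(v@EY)+215*(-np.cos(a)*EX+np.sin(a)*EZ),tool(t))
n=int(sys.argv[1]); a1=float(sys.argv[2]); t1=float(sys.argv[3]); t0=np.arctan2(tz@EX,-tz[2])
for i in range(1,n+1): print(row(a0+(a1-a0)*i/n,t0+(t1-t0)*i/n).round(2).tolist())
E
python3 arc.py 12 1.6 0.12
```

```text
d,z 58.8871080259344 207.33544054007513 R 215.53578912933483 lid 1.8475275147632593 tilt -0.0018273789686531045 [-5.38 -1.68  3.12] 10.455127877073862 [-0.11  0.36  1.25 -0.    1.53 -0.36] 10.4
[-0.0, -0.44, -0.06, -0.58, 0.01, -0.01]
[-0.0, -0.87, -0.17, -1.16, 0.01, -0.01]
[-0.0, -1.31, -0.27, -1.75, 0.01, -0.0]
[-0.0, -1.74, -0.36, -2.33, 0.01, -0.0]
[-0.0, -2.18, -0.44, -2.91, 0.01, -0.0]
[-0.0, -2.61, -0.51, -3.49, 0.01, -0.0]
[-0.0, -3.05, -0.57, -4.07, 0.01, -0.0]
[-0.0, -3.49, -0.63, -4.65, 0.01, -0.0]
[-0.0, -3.93, -0.67, -5.24, 0.01, -0.0]
[-0.0, -4.38, -0.71, -5.82, 0.01, -0.0]
[-0.0, -4.82, -0.73, -6.4, 0.01, -0.0]
[-0.0, -5.26, -0.75, -6.98, 0.01, -0.0]
```

>>> carry_out --pt "0 -0.44 -0.08 -0.6 0 0 0" --pt "0 -0.87 -0.17 -1.2 0 0 0" --pt "0 -1.31 -0.27 -1.8 0 0 0" --pt "0 -1.74 -0.36 -2.3 0 0 0" --pt "0 -2.18 -0.44 -2.9 0 0 0" --pt "0 -2.61 -0.51 -3.5 0 0 0" --pt "0 -3.05 -0.57 -4.1 0 0 0" --pt "0 -3.49 -0.63 -4.7 0 0 0" --pt "0 -3.93 -0.67 -5.2 0 0 0" --pt "0 -4.38 -0.71 -5.8 0 0 0" --pt "0 -4.82 -0.73 -6.4 0 0 0" --pt "0 -5.26 -0.75 -7 0 0 0"

```text
time: 11.9
tool_pos: [623.8, 30.8, 330.2]
tool_rot: [0.038, 0.612, 0.788, 0.049]
wrist_force: [0.9, 0.8, 3.6]
gripper_width: 10.8
grip_force: 29.4
```

```bash
python3 arc.py 12 1.3 0.28
```

```text
d,z 7.258982122948157 215.15233872158615 R 215.2747585733855 lid 1.6045223356757363 tilt 0.12478501404830651 [0.87 0.79 3.61] 10.79938203510801 [-0.16  0.16  1.49  0.05  1.38 -0.42] 11.9
[0.0, -0.54, -0.05, -0.74, 0.02, 0.01]
[0.0, -1.09, -0.12, -1.48, 0.02, 0.01]
[0.0, -1.63, -0.17, -2.22, 0.02, 0.01]
[0.0, -2.17, -0.21, -2.96, 0.02, 0.01]
[0.0, -2.72, -0.23, -3.71, 0.02, 0.01]
[0.0, -3.26, -0.24, -4.45, 0.02, 0.01]
[0.0, -3.81, -0.24, -5.19, 0.02, 0.01]
[0.0, -4.35, -0.22, -5.93, 0.02, 0.01]
[0.0, -4.9, -0.19, -6.67, 0.02, 0.01]
[0.0, -5.44, -0.14, -7.41, 0.02, 0.01]
[0.0, -5.99, -0.09, -8.15, 0.02, 0.01]
[0.0, -6.53, -0.01, -8.89, 0.02, 0.01]
```

Following the arc well, with low forces. I'll continue.

>>> carry_out --pt "0 -0.54 -0.05 -0.7 0 0 0" --pt "0 -1.09 -0.12 -1.5 0 0 0" --pt "0 -1.63 -0.17 -2.2 0 0 0" --pt "0 -2.17 -0.21 -3 0 0 0" --pt "0 -2.72 -0.23 -3.7 0 0 0" --pt "0 -3.26 -0.24 -4.4 0 0 0" --pt "0 -3.81 -0.24 -5.2 0 0 0" --pt "0 -4.35 -0.22 -5.9 0 0 0" --pt "0 -4.9 -0.19 -6.7 0 0 0" --pt "0 -5.44 -0.14 -7.4 0 0 0" --pt "0 -5.99 -0.09 -8.1 0 0 0" --pt "0 -6.53 -0.01 -8.9 0 0 0"

```text
time: 13.4
tool_pos: [560.5, 14.8, 321.4]
tool_rot: [0.085, 0.607, 0.782, 0.11]
wrist_force: [-1.7, 2.4, 7.1]
gripper_width: 10.3
grip_force: 29.2
```

```bash
python3 arc.py 12 1.05 0.45
```

```text
d,z -58.09715453793038 206.41540413456653 R 214.43553443737022 lid 1.29643663720444 tilt 0.2784006896549754 [-1.67  2.37  7.07] 10.262424915192666 [-0.26 -0.07  1.77  0.14  1.21 -0.54] 13.4
[0.0, -0.44, -0.05, -0.82, -0.02, 0.01]
[0.0, -0.88, -0.04, -1.64, -0.02, 0.01]
[0.0, -1.32, -0.02, -2.46, -0.02, 0.01]
[0.0, -1.76, 0.01, -3.28, -0.02, 0.01]
[0.0, -2.2, 0.05, -4.1, -0.02, 0.01]
[0.0, -2.64, 0.1, -4.92, -0.02, 0.01]
[0.0, -3.08, 0.15, -5.74, -0.02, 0.01]
[0.0, -3.52, 0.22, -6.55, -0.02, 0.01]
[0.0, -3.95, 0.29, -7.37, -0.02, 0.01]
[0.0, -4.39, 0.38, -8.19, -0.02, 0.01]
[0.0, -4.82, 0.47, -9.01, -0.02, 0.01]
[0.0, -5.25, 0.57, -9.83, -0.02, 0.01]
```

>>> carry_out --pt "0 -0.44 -0.03 -0.8 0 0 0" --pt "0 -0.88 -0.03 -1.6 0 0 0" --pt "0 -1.32 -0.01 -2.5 0 0 0" --pt "0 -1.76 0.01 -3.3 0 0 0" --pt "0 -2.2 0.05 -4.1 0 0 0" --pt "0 -2.64 0.1 -4.9 0 0 0" --pt "0 -3.08 0.15 -5.7 0 0 0" --pt "0 -3.52 0.22 -6.6 0 0 0" --pt "0 -3.95 0.29 -7.4 0 0 0" --pt "0 -4.39 0.38 -8.2 0 0 0" --pt "0 -4.82 0.47 -9 0 0 0" --pt "0 -5.25 0.57 -9.8 0 0 0"

```text
time: 14.9
tool_pos: [512.9, 2.7, 300.5]
tool_rot: [0.136, 0.598, 0.77, 0.176]
wrist_force: [3.0, 4.8, -5.6]
gripper_width: 10.1
grip_force: 30.2
```

```bash
python3 arc.py 9 0.87 0.6
```

```text
d,z -107.19533286260837 185.54134253596538 R 214.28119184280698 lid 1.046902564228595 tilt 0.44824405507719256 [ 3.01  4.76 -5.59] 10.082148063091669 [-0.38 -0.28  2.02  0.3   1.05 -0.73] 14.9
[-0.0, -0.43, -0.04, -0.97, -0.05, -0.01]
[-0.0, -0.85, 0.01, -1.93, -0.05, -0.02]
[-0.0, -1.27, 0.06, -2.9, -0.05, -0.02]
[-0.0, -1.68, 0.12, -3.86, -0.05, -0.02]
[-0.0, -2.1, 0.19, -4.83, -0.05, -0.02]
[-0.0, -2.52, 0.27, -5.8, -0.05, -0.02]
[-0.0, -2.93, 0.35, -6.76, -0.05, -0.02]
[-0.0, -3.34, 0.45, -7.73, -0.05, -0.02]
[-0.0, -3.75, 0.55, -8.69, -0.05, -0.02]
```

>>> carry_out --pt "0 -0.43 0 -1 0 0 0" --pt "0 -0.85 0.03 -1.9 0 0 0" --pt "0 -1.27 0.07 -2.9 0 0 0" --pt "0 -1.68 0.13 -3.9 0 0 0" --pt "0 -2.1 0.2 -4.8 0 0 0" --pt "0 -2.52 0.28 -5.8 0 0 0" --pt "0 -2.93 0.36 -6.8 0 0 0" --pt "0 -3.34 0.46 -7.7 0 0 0" --pt "0 -3.75 0.56 -8.7 0 0 0" --pt "0 -3.75 0.56 -8.7 0 0 0" --pt "0 -3.75 0.56 -8.7 0 0 0"

```text
time: 16.27
tool_pos: [482.1, -5.0, 278.3]
tool_rot: [0.18, 0.586, 0.754, 0.233]
wrist_force: [8.8, 5.2, -11.8]
gripper_width: 10.2
grip_force: 30.8
```

```bash
python3 arc.py 1 0.87 0.6; python3 - <<'E'
from h import *
s,p,r=cur()
print("dq",np.abs(s["dq"]).max())
sc=robot.camera("scene"); c=robot.camera("top")
# lid panel angle from frame depth: points in lid slab on the left side
for n,q in(("scene",sc),("top",c)):
    C=cloud(q,np.ones((384,512),bool)); L=np.c_[(C-M0)@EX-DH,(C-M0)@EY,C[:,2]-115]
    k=(abs(L[:,1])>100)&(abs(L[:,1])<168)&(L[:,2]>25)&(L[:,2]<150)&(L[:,0]<-5)&(L[:,0]>-150)
    a=np.arctan2(L[k,2],-L[k,0]); print(n,k.sum(),np.percentile(a,[10,25,50,75,90]).round(3))
cv2.imwrite("pics/e_c.png",np.hstack([cv2.resize(c["pixels"][100:250,160:320,::-1],(400,400),interpolation=cv2.INTER_CUBIC),cv2.resize(sc["pixels"][120:250,170:320,::-1],(400,400),interpolation=cv2.INTER_CUBIC)]))
E
```

```text
d,z -138.89606660954297 163.32390271562434 R 214.39872788303882 lid 0.8660508306741599 tilt 0.5982711051520304 [  8.77   5.18 -11.77] 10.161107528532122 [-0.51 -0.43  2.21  0.5   0.96 -0.97] 16.275
[0.0, 0.08, -0.07, -0.1, -0.07, -0.06]
dq 0.0030675733771942347
scene 1658 [0.833 0.858 0.88  0.904 0.935]
top 1508 [0.877 0.886 0.897 0.913 0.941]
```

View pics/e_c.png

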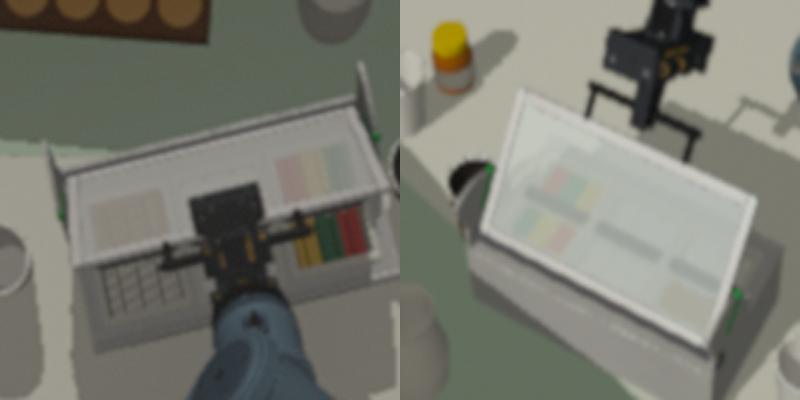

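The picture shows the lid level with the green marks and the bar held mid-length in the fingers at about (650,115). The arm is at rest, and the depth readings put the lid at about 0.87–0.89 rad. I'm handing in.

```bash
python3 -c "
from plant import robot
print(robot.sign_off())"
```

```text
the job is handed in; nothing more can be done
None
```

I pressed all three pans home against their stops, then brought the lid forward to about 0.87 rad at the green marks and handed in with the gripper still holding it by the handle; the judge's result was not shown.

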